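# Uncover the detector head and stow its dust cover

### The job

Lift the orange dust cover straight up off the detector head by the white ridge on its top and set it down, mouth down, on the blue pad and let go. Then take it again by the white grip that sticks out of its side and stow it under the riser shelf: lift it over the yellow sill and leave it flat on the bay floor behind the sill, between the rails, with the side grip sticking out over the sill. Never drop the cover, and leave all the other things on the bench where they are.

Things in the scene. Friction and masses are not known exactly. Their poses are not given: they have to be found in the camera images.
- cover: orange plastic dust cover, an open-bottomed box 110 x 110 x 50 mm high, walls and top 4 mm thick, 0.15 to 0.25 kg, with a white ridge on top and a white side grip. Origin: centre of its open underside; z up, +y towards the side grip; balance point at about y = +11 mm. It starts on the detector head, underside 45 mm above the bench
- top_grip (a point): on the cover: middle of the top edge of the ridge (cover x = 0, y = +10, z = +82 mm); axes as the cover. The ridge is 12 mm thick (along x), 60 mm long (along y) and stands 32 mm high on the cover's top
- side_grip (a point): on the cover: inside the side grip at mid height, 62 mm out from the wall (cover x = 0, y = +117, z = +30 mm); axes as the cover. The side grip is a bar sticking out 85 mm from the cover's +y wall (y = 55 to 140 mm), 14 mm thick (along x), 30 mm high (z = 15 to 45 mm)
- detector: fixed black detector head, a block 130 x 130 x 45 mm on which the cover's rim rests, with a 96 mm square collar and a window on top that reach up to z = 77 mm inside the cover (3 mm of play all round). Origin: centre of its underside, on the bench; z up, +y towards its fork
- fork (a point): on the detector head: top of its fork (detector y = +98, z = +105 mm), two grey cheeks, each 10 mm thick and 66 mm long (along y), 30 mm apart. The cover's side grip lies between them with 8 mm to spare each side, out of reach of fingers, and is clear of them once the cover has risen 45 mm
- pad: fixed blue square pad, 180 x 180 x 3 mm, lying on the bench. Origin: centre of its underside
- riser: fixed riser shelf over an open bay. Origin: on the bench at the bay's centre; z up, +y out through its open front. The bay floor's top is at z = 4 mm; the space for the cover is 140 x 140 mm (x and y from -70 to +70 mm), bounded by rails at the sides and a stop at the back (all up to z = 24 mm) and by the sill in front
- sill (a point): on the riser: middle of the top of the yellow sill (riser x = 0, y = +74, z = +12 mm); the sill runs along x, is 8 mm thick (y = 70 to 78 mm) and stands 8 mm above the bay floor
- shelf_edge (a point): on the riser: middle of the lower front edge of the blue shelf over the bay (riser x = 0, y = +48, z = +135 mm). The shelf spans x = -90 to +90 and y = -85 to +48 mm on 10 mm posts at x = +-80 mm; the controller on it reaches z = 202 mm. A gripper holding the ridge cannot go under it
- objective: bystander: steel microscope objective standing upright, 34 mm wide, 52 mm high; origin under its centre
- slide_box: bystander: green slide box 85 x 100 x 35 mm; origin under its centre
- bottle: bystander: bottle, 56 mm wide, 130 mm high; origin under its centre
- screwdriver: bystander: screwdriver lying down, 170 mm long; origin near its middle
- lens_tube: bystander: black ring-shaped lens tube, 51 mm wide, 50 mm high; origin under its centre
- parts_tray: bystander: grey open parts tray 80 x 140 x 30 mm; origin under its centre
Things that resemble listed ones, but are neither listed nor needed, are in the scene too. Leave any turquoise look-alike of the riser alone.

How it is judged:
On the way, in this order (a step that is already met when the one before it is completed fails the run):
1. the cover is lifted clear of the detector head (z of cover in the frame of detector above 0.085 m and contact force between the fingers and cover above 0.3 N), for 0.1 s.
2. the cover rests mouth down on the pad, let go: its centre within 75 mm of the pad's centre along each of the pad's sides (x of cover in the frame of pad between -0.075 and 0.075 m and y of cover in the frame of pad between -0.075 and 0.075 m and z of cover in the frame of pad between -0.004 and 0.008 m and angle between cover's own z axis and vertical below 0.06 rad and contact force between each of the fingers, the arm and cover below 0.1 N and linear speed of cover below 0.03 m/s and angular speed of cover below 0.2 rad/s), for 0.2 s.
At the end, for the whole second after the job is handed in: The cover lies flat (within 0.05 rad, underside within 4.5 mm of the bay floor) in the bay under the riser shelf, its centre within 23 mm of the bay's centre in x and y, the side grip out over the sill, at rest and let go; the detector head is bare (x of cover in the frame of riser between -0.023 and 0.023 m and y of cover in the frame of riser between -0.023 and 0.023 m and z of cover in the frame of riser between 0 and 0.0085 m and y of side_grip in the frame of riser between 0.085 and 0.15 m and angle between cover's own z axis and vertical below 0.05 rad and contact force between each of the fingers, the arm and cover below 0.1 N and linear speed of cover below 0.03 m/s and angular speed of cover below 0.2 rad/s); the robot touches nothing.
It fails at once if the cover is dropped (it falls untouched, faster than 0.5 m/s) (linear speed of cover above 0.5 m/s and contact force between the fingers and cover below 0.05 N).
It fails at once if a bystander is moved by more than 30 mm (distance of any of objective, slide_box, bottle, screwdriver, lens_tube, parts_tray from where it was at the start of the episode above 0.03 m).
It also fails if it takes over 61 s, if anything falls off the work surface, if the arm or the gripper's body presses on something with over 40 N, if the wrist force passes 120 N, or if a joint passes its speed limit or range.

### The arm

A 6-joint arm with a two-finger parallel gripper is mounted at the origin on the work surface. World frame = base frame: x ahead of the robot, y to its left, z up, the work surface at z = 0. Lengths are in m, angles in rad, forces in N, time in s.
With the tool pointing down it reaches from about 0.425 to 0.925 m from the base axis. Payload 12.5 kg.
Tool frame: the origin (TCP) lies on the centre line of the jaws, within the pads' length; the fingertips stand arm.tcp_to_tips ahead of it and the grasp point (between the pads) lies 6 mm ahead of it (arm.tcp_to_tips is the distance from the TCP to the fingertips, in m); z points along the fingers, y is the line along which they close (so a half turn about z gives the same grasp; the last joint's range is limited). The gripper opens to 85 mm and grips with 20 to 120 N. Pads are 22 mm wide; open, the fingers measure 114 mm over their backs; the gripper's body (76 mm by 85 mm) begins 54 mm behind the grasp point. The pads swing forward as they close: fully open they stand 13 mm farther back than shut.
Start: joints at [1.14, 0.491, 1.559, -0, 1.092, -0.106], TCP at [0.199, 0.592, 0.256] pointing down, gripper open.
Joint ranges: [-3.1, 3.1], [-0.84, 2.19], [0.05, 2.79], [-1.13, 4.28], [0.06, 2.93], [-2.69, 2.69]. Speed limits (rad/s): [2.22, 2.22, 2.79, 3.14, 3.14, 3.14].

### API

Orientations are given as a rotation vector (axis times angle).
In Python, from workcell import arm gives the robot as it stands.
- The arm moves only by the tool arm_command, never from a script. Its argument "moves" is a list that holds one entry, the list of rows, each a list of 6 numbers: the shift along the world's x, y, z normalised to -1 to 1, where 1 is 80 mm, then the turn, a rotation vector about the world's x, y, z normalised to -1 to 1, where 1 is 2 pi rad. In form: [[[dx, dy, dz, rx, ry, rz], ...]]. A call has 1 to 5 rows; each row is the pose to reach, as a shift and turn from the pose commanded when the call began, turning the shorter way round; what a row does not reach only later rows make up. A row lasts 1/12 s, in which the tool goes at most 41.7 mm and 7.16 degrees, less where a joint would pass 70% of its speed; a pose out of reach is approached as far as the arm can. A call with a number of a shift or a turn outside -1 to 1 is refused whole. A call with a gripper value outside its range is refused whole. "jaw" is the opening, from -1 (shut) to 1 (fully open), set as the call begins (left out, the last holds). The fingers move at their own pace and stop on an object; "newtons" is the grip in N (left out, the last holds). Time passes only in rows, so rows that repeat a pose let the fingers close. It gives the time, the measured TCP pose, the force, the opening and the grip force at its end, in the units of the state.
- arm.sense(): the state, without advancing time (a new reading comes with each control period).
- arm.grab_frame(name): name is "scene" or "top"; returns a dict with "img" (384x512x3 uint8, blue, green, red), "depth" (384x512 float32, m along the optical axis (not along the pixel's ray), 0 where there is no reading), "fov_y" (degrees; the focal length in pixels is half the picture's height over the tangent of half this angle, whatever the lens; pixels are square), "cx", "cy" (the principal point, pixels), "origin" and "orientation" of the camera in the world. Camera axes: x right, y down, z forward; pixel columns grow to the right and rows downward; lengths in m; the calibration is good to about 2 mm. A picture is of the moment at which its call begins.
- arm.sign_off(): hands the job in; it is judged then, once.
The state is a dict: "t": time; "joint_pos": joint angles; "qvel": joint speeds; "joint_torque": joint torques, N m; "eef_pos": TCP position; "tcp_rot": TCP orientation; "ft_force": force on the tool from outside, world axes, zero at the start; "ft_torque": the same for the moment, N m; "finger_gap": finger opening in m; "gripper_force": force on a finger pad.
Only numpy, scipy, OpenCV 4.12 (cv2) and the standard library are available. Lean on these libraries where they do the work, as an engineer would, in place of code of your own. Each camera call takes 0.05 s, during which the arm holds its last target. There are 200 camera calls.

## Working session

There is one attempt and no reset: what is moved stays moved. The work goes in short steps, Python scripts to look and compute and a tool call to move; the robot and the scene stay as the last step left them, time stands still between calls to the robot, and variables do not carry over. Pictures are saved under pics/ and viewed, at most 10 in all, crops included, and the job is handed in when it is done.

Besides the shell and the picture viewer there is one more tool, called after "Call:" in YAML: its name, and indented under it one key for each argument. arm_command: Moves the arm, as the interface text tells. Scaled input: -1 to 1 covers 80 mm each way for a shift and 2 pi rad each way for a turn. Its arguments: {"type":"object","properties":{"moves":{"type":"array","items":{"type":"array","items":{"type":"array","items":{"type":"number","minimum":-1,"maximum":1}}}},"jaw":{"type":"number"},"newtons":{"type":"number"}},"required":["moves"]}

```bash
mkdir -p pics; cat > h.py <<'E'
import numpy as np, cv2, pickle
from scipy.spatial.transform import Rotation as R
from workcell import arm
def grab(n,tag):
    f=arm.grab_frame(n); pickle.dump(f,open(f'{n}_{tag}.pkl','wb')); return f
def load(n,tag): return pickle.load(open(f'{n}_{tag}.pkl','rb'))
def cloud(f):
    d=f['depth'];h,w=d.shape;F=h/2/np.tan(np.radians(f['fov_y'])/2)
    v,u=np.mgrid[:h,:w]
    P=np.stack([(u-f['cx'])/F*d,(v-f['cy'])/F*d,d],-1)
    o=np.array(f['orientation'],float)
    M=o if o.shape==(3,3) else R.from_rotvec(o).as_matrix() if o.size==3 else None
    W=P@M.T+np.array(f['origin']); W[d==0]=np.nan; return W
E
python3 - <<'E'
from h import *
for n in('scene','top'):
    f=grab(n,'0'); print(n,f['fov_y'],f['cx'],f['cy'],f['origin'],f['orientation'])
    cv2.imwrite(f'pics/{n}0.png',cv2.resize(f['img'],(800,600),interpolation=cv2.INTER_CUBIC))
print(arm.sense(),arm.tcp_to_tips)
E
```

```text
scene 54.533937940596324 256.29605430659217 189.17243302480176 [1.22715122 0.24160282 0.82434233] [-1.49331367 -2.05363097  0.82975637]
top 56.27040690910392 254.68305422060007 185.39479495943516 [0.33324678 0.04368525 1.07159023] [-2.05524477  2.16287458 -0.24131928]
{'t': 0.1, 'joint_pos': array([ 1.14039445e+00,  4.91468947e-01,  1.55941921e+00,  2.65938099e-05,
        1.09168219e+00, -1.05589012e-01]), 'qvel': array([ 0.00121213, -0.00268423, -0.00172658, -0.00140921,  0.00178186,
        0.00206797]), 'joint_torque': array([ 1.67329788e-03, -6.19451737e+01, -2.62022763e+01, -1.48309127e-04,
        2.89349540e-03,  4.03646652e-05]), 'eef_pos': array([0.19934644, 0.59216145, 0.25579443]), 'tcp_rot': array([-5.07948341e-01, -3.09997116e+00,  1.47098166e-03]), 'ft_force': array([ 0.47514307, -0.24113908,  0.38634737]), 'ft_torque': array([-0.02028681,  0.01053032,  0.03026327]), 'gripper_force': 0.0, 'finger_gap': 0.08525806488485567} 0.025
```

View pics/scene0.png

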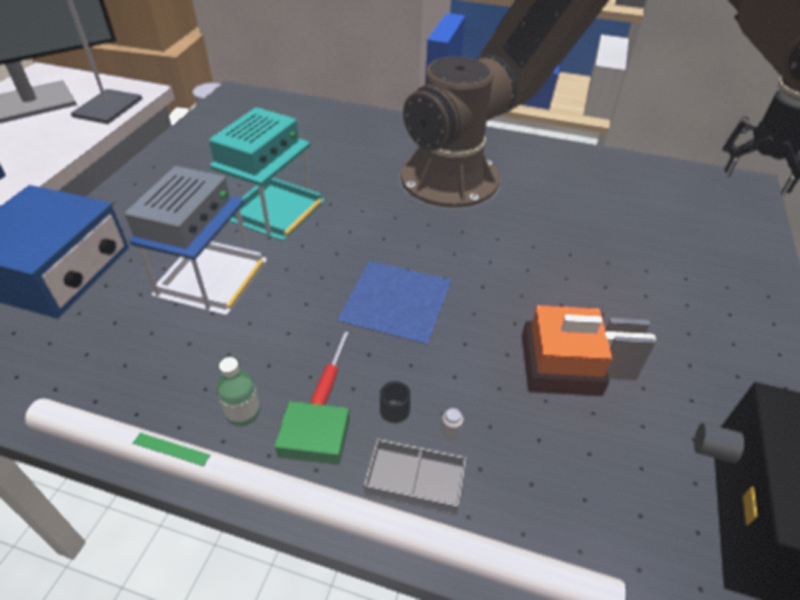

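View pics/top0.png

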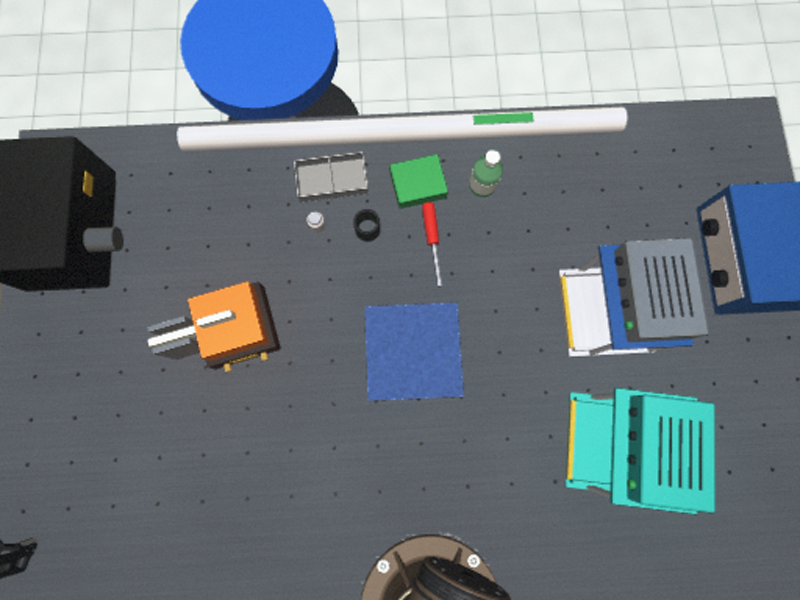

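The scene picture (800x600) shows the orange cover on the detector at (570,340), with the pad at (395,300). In the top picture the cover is at (230,322), its grip pointing left, the pad at (413,352).

There are two riser candidates in the top picture: a blue shelf with a grey controller and white bay at (630,300), and a turquoise one at (640,450). The blue-shelf one matches the description, and the turquoise one is the look-alike to leave alone.

```bash
python3 - <<'E'
from h import *
for n in('top','scene'):
    f=load(n,'0');W=cloud(f);hsv=cv2.cvtColor(f['img'],cv2.COLOR_BGR2HSV);H,S,V=[hsv[...,i].astype(int) for i in range(3)]
    z=W[...,2];x=W[...,0];y=W[...,1]
    def rep(name,m):
        p=W[m&np.isfinite(z)]
        if len(p)<5: print(name,'few');return
        (c,s,a)=cv2.minAreaRect((p[:,:2]*1000).astype(np.float32))
        print(n,name,len(p),'rect c',np.round(c,1),'size',np.round(s,1),'ang',round(a,1),'z',np.round(np.percentile(p[:,2],[5,50,95]),4),'mean',np.round(p.mean(0),4))
    orange=(H>5)&(H<16)&(S>150)
    print('work plane',np.nanmedian(z[(S<90)&(abs(z)<.02)]))
    rep('cover top',orange&(abs(z-.095)<.006)&(V>120))
    rep('ridge',(abs(z-.127)<.007)&(S<80)&(V>150)&(np.hypot(x-.55,y-.4)<.4))
    rep('sidegrip',(abs(z-.09)<.007)&(S<60)&(V>170)&(y>0.2)&(x>.2)&(x<.7))
    rep('forktop',(abs(z-.105)<.006)&(S<80)&(y>0.2)&(x>.2)&(x<.7))
    rep('pad',(H>100)&(H<125)&(S>100)&(abs(z-.003)<.006)&(x>.2)&(x<.7)&(abs(y)<.25))
    yl=(H>18)&(H<32)&(S>120)&(abs(z-.012)<.012)&(y<-.1)
    rep('sill far',yl&(x>.35)); rep('sill near',yl&(x<.35))
    bl=(H>100)&(H<125)&(S>120)&(y<-.1)&(y>-.7)
    rep('shelf',bl&(abs(z-.14)<.012))
    rep('white floor',(S<40)&(V>170)&(abs(z-.004)<.006)&(y<-.1)&(x>.2)&(x<.8))
f=load('top','0');im=f['img'][140:290,330:470];cv2.imwrite('pics/c1.png',cv2.resize(im,None,fx=4,fy=4,interpolation=cv2.INTER_CUBIC))
E
```

```text
work plane 7.400196304685469e-05
top cover top 1326 rect c [513.4 337.1] size [110.3 110.4] ang 14.6 z [0.0922 0.0953 0.0981] mean [0.5131 0.3351 0.0952]
top ridge 95 rect c [511.1 346.3] size [11.4 59.5] ang 14.8 z [0.1247 0.1271 0.1296] mean [0.5109 0.3458 0.1271]
top sidegrip 146 rect c [489.2 430.8] size [13.9 82.6] ang 13.3 z [0.0873 0.0904 0.0934] mean [0.489  0.4319 0.0905]
top forktop 386 rect c [582.5 510.5] size [407.3 171.7] ang 62.9 z [0.1001 0.1053 0.1099] mean [0.5507 0.4941 0.105 ]
top pad 3588 rect c [451.7   5.8] size [179.8 179.2] ang 89.8 z [-0.0004  0.0029  0.0061] mean [0.4497 0.006  0.0029]
top sill far 131 rect c [ 509.8 -293.6] size [  9.  137.9] ang 90.0 z [0.0081 0.0117 0.0148] mean [ 0.5094 -0.2932  0.0115]
top sill near 157 rect c [ 274.2 -273.1] size [  9.3 139.2] ang 79.8 z [0.0078 0.0116 0.0153] mean [ 0.2729 -0.2728  0.0115]
top shelf 788 rect c [ 551.5 -507.9] size [209.9 435.3] ang 18.6 z [0.1427 0.1464 0.149 ] mean [ 0.4967 -0.3576  0.1457]
top white floor 1197 rect c [ 511.3 -365.3] size [171.8 150.4] ang 0.1 z [0.0004 0.0035 0.0066] mean [ 0.5044 
[... 451 characters left out ...]
318.  134.1] ang 51.6 z [0.0998 0.1031 0.1099] mean [0.5794 0.4745 0.104 ]
scene pad 2347 rect c [454.1   4. ] size [179.9 182. ] ang 89.7 z [-0.0018  0.0007  0.0033] mean [0.4573 0.0064 0.0007]
scene sill far 61 rect c [ 513.4 -293.7] size [135.   8.] ang 0.2 z [0.0077 0.0096 0.0121] mean [ 0.5175 -0.2934  0.0097]
scene sill near 54 rect c [ 275.6 -272.8] size [  8.9 129.4] ang 80.0 z [0.0069 0.0096 0.0126] mean [ 0.2785 -0.2734  0.0097]
scene shelf 508 rect c [ 511.8 -385.9] size [133.6 182.5] ang 89.4 z [0.1421 0.1446 0.1471] mean [ 0.5388 -0.3513  0.1447]
scene white floor 1797 rect c [ 412.7 -695.1] size [1066.   246.1] ang 70.2 z [-0.0017  0.001   0.0045] mean [ 0.4398 -0.5845  0.0011]
```

View pics/c1.png

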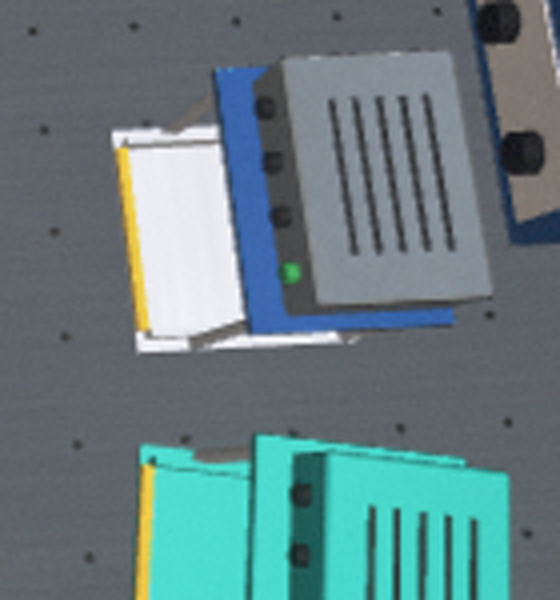

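The crop confirms the riser: blue shelf, white bay, yellow sill at crop (130,240). The cover is at about (514,337) mm with a yaw of 14.5°. The pad is at (452,5), and the bay centre at (511,-367.5) with no yaw. Sizes and heights agree with what was given, so I'm moving above the ridge.

Call:
arm_command:
  moves:
    - [[0.325, -0.256, -0.1, 0, 0, -0.0132], [0.65, -0.512, -0.15, 0, 0, -0.0264], [0.975, -0.768, -0.175, 0, 0, -0.0395]]
  jaw: 1
  newtons: 80

```text
t: 0.35
eef_pos: [0.2777, 0.53, 0.2413]
tcp_rot: [-0.892, -3.012, 0.002]
ft_force: [0.8, 0.6, -0.0]
finger_gap: 0.0854
gripper_force: 0.0
```

Call:
arm_command:
  moves:
    - [[0.325, -0.256, -0.1, 0, 0, -0.0132], [0.65, -0.512, -0.15, 0, 0, -0.0264], [0.975, -0.768, -0.175, 0, 0, -0.0395]]

```text
t: 0.6
eef_pos: [0.3563, 0.4681, 0.2275]
tcp_rot: [-1.26, -2.878, 0.002]
ft_force: [-0.8, 0.4, 0.3]
finger_gap: 0.0857
gripper_force: 0.0
```

Call:
arm_command:
  moves:
    - [[0.325, -0.256, 0, 0, 0, -0.0132], [0.65, -0.512, 0, 0, 0, -0.0264], [0.975, -0.768, 0, 0, 0, -0.0395]]

```text
t: 0.85
eef_pos: [0.4345, 0.4068, 0.228]
tcp_rot: [-1.606, -2.7, 0.001]
ft_force: [0.8, 0.8, -0.0]
finger_gap: 0.0851
gripper_force: 0.0
```

Call:
arm_command:
  moves:
    - [[0.325, -0.256, 0, 0, 0, -0.0132], [0.65, -0.512, 0, 0, 0, -0.0264], [0.975, -0.768, 0, 0, 0, -0.0395], [0.975, -0.768, 0, 0, 0, -0.0395]]

```text
t: 1.18
eef_pos: [0.5152, 0.3432, 0.2278]
tcp_rot: [1.933, 2.475, -0.0]
ft_force: [0.6, 0.2, 1.3]
finger_gap: 0.0854
gripper_force: 0.0
```

Call:
arm_command:
  moves:
    - [[-0.045, 0.04, -0.3, 0, 0, 0.001], [-0.045, 0.04, -0.6, 0, 0, 0.001], [-0.045, 0.04, -0.85, 0, 0, 0.001], [-0.045, 0.04, -0.85, 0, 0, 0.001]]

```text
t: 1.52
eef_pos: [0.5063, 0.349, 0.1565]
tcp_rot: [-1.913, -2.488, 0.009]
ft_force: [-0.2, 0.5, -0.7]
finger_gap: 0.0852
gripper_force: 0.0
```

Call:
arm_command:
  moves:
    - [[0, 0, -0.2, 0, 0, 0], [0, 0, -0.42, 0, 0, 0], [0, 0, -0.42, 0, 0, 0]]

```text
t: 1.77
eef_pos: [0.507, 0.3495, 0.1249]
tcp_rot: [-1.914, -2.489, 0.005]
ft_force: [-0.5, -0.6, -0.7]
finger_gap: 0.0854
gripper_force: 0.0
```

```bash
python3 - <<'E'
from h import *
f=grab('top','1');g=grab('scene','1')
a=cv2.resize(f['img'][150:270,80:200],(400,400),interpolation=cv2.INTER_CUBIC);b=cv2.resize(g['img'][150:270,300:420],(400,400),interpolation=cv2.INTER_CUBIC)
cv2.imwrite('pics/g1.png',np.hstack([a,b]));print(arm.sense()['eef_pos'],arm.sense()['ft_force'])
E
```

```text
[0.50791112 0.34997768 0.12742569] [-0.53254882  0.01703421 -0.43591453]
```

View pics/g1.png

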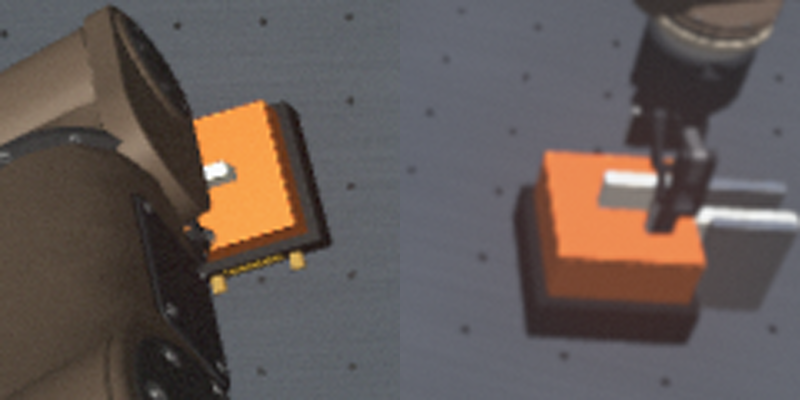

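```bash
python3 - <<'E'
from h import *
f=load('scene','1');W=cloud(f);im=f['img'].astype(int)
x=W[...,0]-.514;y=W[...,1]-.337;z=W[...,2]+.0025;a=np.radians(14.5)
cx=x*np.cos(a)+y*np.sin(a);cy=-x*np.sin(a)+y*np.cos(a)
dark=im.max(-1)<110
for lo in(.1,.11,.12,.13,.14,.15,.16):
    m=dark&(z>lo)&(z<lo+.01)&(abs(cx)<.1)&(abs(cy)<.1)
    if m.sum()>3: print(lo,m.sum(),'cx',np.round(np.percentile(cx[m],[2,50,98])*1e3),'cy',np.round(np.percentile(cy[m],[2,50,98])*1e3))
m=(im.min(-1)>150)&(abs(z-.127)<.006)&(abs(cx)<.02)&(abs(cy)<.06); print('ridge',cy[m].min(),cy[m].max())
s=arm.sense();print(s['eef_pos'],s['joint_pos'])
E
```

```text
0.1 34 cx [-15.  25.  29.] cy [48. 82. 98.]
0.11 12 cx [-48. -45. -43.] cy [ 7. 15. 22.]
0.12 37 cx [-48. -44.  54.] cy [ 3. 13. 24.]
0.13 38 cx [-48.  47.  55.] cy [ 3.  9. 18.]
0.14 29 cx [-48.  40.  56.] cy [ 3.  7. 15.]
0.15 20 cx [-61. -45.  53.] cy [ 1.  7. 14.]
0.16 50 cx [-72.  54.  72.] cy [ 1.  4. 23.]
ridge -0.02036918453189847 0.017334106902332464
[0.50791112 0.34997768 0.12742569] [ 4.96304966e-01  6.27761529e-01  1.70158342e+00 -2.81600007e-05
  8.12404643e-01  2.36505241e-01]
```

Call:
arm_command:
  moves:
    - [[0, 0, 0, 0, 0, 0], [0, 0, 0, 0, 0, 0], [0, 0, 0, 0, 0, 0], [0, 0, 0, 0, 0, 0], [0, 0, 0, 0, 0, 0]]
  jaw: -1

```text
t: 2.28
eef_pos: [0.5079, 0.3499, 0.1272]
tcp_rot: [1.915, 2.49, 0.001]
ft_force: [0.3, -0.3, -0.8]
finger_gap: 0.0254
gripper_force: 0.0
```

Call:
arm_command:
  moves:
    - [[0, 0, 0, 0, 0, 0], [0, 0, 0, 0, 0, 0], [0, 0, 0, 0, 0, 0], [0, 0, 0, 0, 0, 0], [0, 0, 0, 0, 0, 0]]

```text
t: 2.7
eef_pos: [0.5081, 0.3499, 0.1273]
tcp_rot: [1.915, 2.49, 0.002]
ft_force: [0.9, -0.8, 5.3]
finger_gap: 0.0108
gripper_force: 78.8
```

Call:
arm_command:
  moves:
    - [[0, 0, 0.05, 0, 0, 0], [0, 0, 0.12, 0, 0, 0], [0, 0, 0.2, 0, 0, 0], [0, 0, 0.3, 0, 0, 0], [0, 0, 0.4, 0, 0, 0]]

```text
t: 3.12
eef_pos: [0.5077, 0.3497, 0.1595]
tcp_rot: [-1.915, -2.49, 0.0]
ft_force: [-0.2, 0.0, -2.2]
finger_gap: 0.0107
gripper_force: 78.2
```

Call:
arm_command:
  moves:
    - [[0, 0, 0.15, 0, 0, 0], [0, 0, 0.3, 0, 0, 0], [0, 0, 0.45, 0, 0, 0], [0, 0, 0.6, 0, 0, 0], [0, 0, 0.7, 0, 0, 0]]

```text
t: 3.53
eef_pos: [0.508, 0.3499, 0.2169]
tcp_rot: [1.915, 2.49, 0.003]
ft_force: [-0.4, 0.8, -3.8]
finger_gap: 0.0104
gripper_force: 78.3
```

```bash
python3 - <<'E'
from h import *
g=grab('scene','2')
cv2.imwrite('pics/g2.png',cv2.resize(g['img'][100:280,270:450],(500,500),interpolation=cv2.INTER_CUBIC));s=arm.sense();print(s['eef_pos'],s['ft_force'],s['finger_gap'],s['gripper_force'])
E
```

```text
[0.50834035 0.35010318 0.21791871] [-0.07886744 -0.10997419 -0.96200197] 0.01054454735166837 78.32733392715454
```

View pics/g2.png

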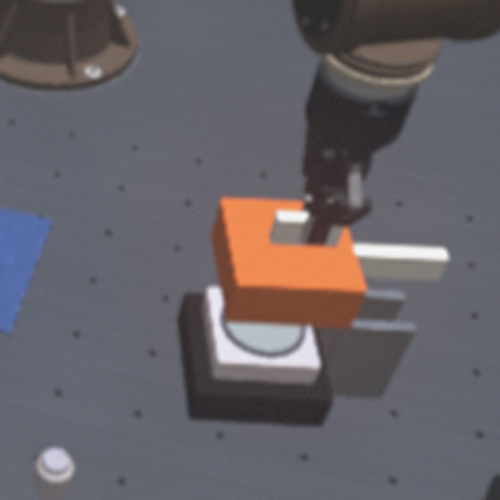

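The cover hangs level, clear of the detector collar (crop (265,345)), and its side grip is above the fork. Next I carry it to the pad.

Call:
arm_command:
  moves:
    - [[-0.02, -0.15, 0, 0, 0, -0.002], [-0.05, -0.4, 0, 0, 0, -0.005], [-0.09, -0.83, 0, 0, 0, -0.0082]]

```text
t: 3.83
eef_pos: [0.5001, 0.2837, 0.2141]
tcp_rot: [-1.978, -2.441, 0.0]
ft_force: [-0.1, -0.6, -2.0]
finger_gap: 0.0104
gripper_force: 78.2
```

Call:
arm_command:
  moves:
    - [[-0.03, -0.3, 0, 0, 0, -0.003], [-0.06, -0.57, 0, 0, 0, -0.006], [-0.09, -0.83, 0, 0, 0, -0.0082]]

```text
t: 4.08
eef_pos: [0.4926, 0.2151, 0.2143]
tcp_rot: [-2.043, -2.386, 0.002]
ft_force: [0.7, -0.3, -2.3]
finger_gap: 0.0106
gripper_force: 78.2
```

Call:
arm_command:
  moves:
    - [[-0.03, -0.3, 0, 0, 0, -0.003], [-0.06, -0.57, 0, 0, 0, -0.006], [-0.09, -0.83, 0, 0, 0, -0.0082]]

```text
t: 4.33
eef_pos: [0.4854, 0.1489, 0.2143]
tcp_rot: [-2.104, -2.333, 0.001]
ft_force: [1.0, -0.3, -2.2]
finger_gap: 0.0102
gripper_force: 78.2
```

Call:
arm_command:
  moves:
    - [[-0.03, -0.3, 0, 0, 0, -0.003], [-0.06, -0.57, 0, 0, 0, -0.006], [-0.09, -0.83, 0, 0, 0, -0.0082]]

```text
t: 4.58
eef_pos: [0.4781, 0.0826, 0.2144]
tcp_rot: [-2.163, -2.278, 0.001]
ft_force: [-0.1, -1.0, -2.1]
finger_gap: 0.0103
gripper_force: 78.3
```

Call:
arm_command:
  moves:
    - [[-0.03, -0.3, 0, 0, 0, -0.003], [-0.06, -0.57, 0, 0, 0, -0.006], [-0.09, -0.75, 0, 0, 0, -0.0082], [-0.09, -0.83, 0, 0, 0, -0.0082], [-0.09, -0.83, 0, 0, 0, -0.0082]]

```text
t: 5.0
eef_pos: [0.4715, 0.0166, 0.2145]
tcp_rot: [-2.221, -2.221, 0.0]
ft_force: [-0.4, -0.4, -2.1]
finger_gap: 0.0103
gripper_force: 78.2
```

Call:
arm_command:
  moves:
    - [[0, 0, -0.2, 0, 0, 0], [0, 0, -0.4, 0, 0, 0], [0, 0, -0.6, 0, 0, 0], [0, 0, -0.8, 0, 0, 0], [0, 0, -0.9, 0, 0, 0]]

```text
t: 5.42
eef_pos: [0.4713, 0.0186, 0.1412]
tcp_rot: [-2.217, -2.224, 0.002]
ft_force: [0.2, -0.0, -3.1]
finger_gap: 0.0108
gripper_force: 78.2
```

Call:
arm_command:
  moves:
    - [[0, 0, -0.15, 0, 0, 0], [0, 0, -0.3, 0, 0, 0], [0, 0, -0.4, 0, 0, 0], [0, 0, -0.5, 0, 0, 0], [0, 0, -0.5, 0, 0, 0]]

```text
t: 5.83
eef_pos: [0.4715, 0.0181, 0.1017]
tcp_rot: [-2.218, -2.223, 0.002]
ft_force: [-0.7, -0.3, -3.4]
finger_gap: 0.0107
gripper_force: 78.2
```

```bash
cat > m.py <<'E'
from h import *
import sys
tag=sys.argv[1]; zt=float(sys.argv[2])
for n,dz in(('top',0),('scene',.0025)):
    f=grab(n,tag);W=cloud(f)+[0,0,dz];hsv=cv2.cvtColor(f['img'],cv2.COLOR_BGR2HSV).astype(int);H,S,V=np.moveaxis(hsv,-1,0);z=W[...,2]
    m=(H>5)&(H<16)&(S>150)&(V>120)&(abs(z-zt)<.012)
    p=W[m]
    if len(p)>50:
        g=np.c_[p[:,:2]-p[:,:2].mean(0),np.ones(len(p))];k=np.median(p[:,2]);c=np.linalg.lstsq(g,p[:,2],rcond=None)[0]
        r=cv2.minAreaRect((p[:,:2]*1000).astype(np.float32));print(n,'top',np.round(r[0],1),np.round(r[1],1),round(r[2],1),'z',round(k,4),'slope',np.round(c[:2],3))
    w=(S<60)&(V>150)&(abs(z-zt+.005)<.008)&(abs(W[...,0]-.5)<.12)
    if len(sys.argv)>3: w&=(W[...,1]>float(sys.argv[3]))&(W[...,1]<float(sys.argv[3])+.09)
    p=W[w]
    if len(p)>15:
        r=cv2.minAreaRect((p[:,:2]*1000).astype(np.float32));print(n,'grip',np.round(r[0],1),np.round(r[1],1),round(r[2],1),'z',round(np.median(p[:,2]),4))
s=arm.sense();print(s['eef_pos'],s['ft_force'],s['finger_gap'],s['gripper_force'])
E
python3 m.py 3 .063 .058
```

```text
top grip [470.7 128.5] [28.7 11.9] 86.3 z 0.0642
scene top [473.4   5.1] [112.8 108.8] 0.1 z 0.0703 slope [-0.002 -0.002]
scene grip [472.8 101.3] [83.9 17.4] 90.0 z 0.0642
[0.47192587 0.01791233 0.10281337] [-0.07567405 -0.00628681 -2.72020553] 0.010155567736626455 78.15712809562683
```

Call:
arm_command:
  moves:
    - [[0, 0, -0.06, 0, 0, 0], [0, 0, -0.11, 0, 0, 0], [0, 0, -0.15, 0, 0, 0], [0, 0, -0.19, 0, 0, 0], [0, 0, -0.19, 0, 0, 0]]

```text
t: 6.35
eef_pos: [0.4716, 0.0178, 0.087]
tcp_rot: [-2.219, -2.223, 0.001]
ft_force: [-0.2, -0.0, -2.5]
finger_gap: 0.0104
gripper_force: 78.2
```

Call:
arm_command:
  moves:
    - [[0, 0, -0.012, 0, 0, 0], [0, 0, -0.025, 0, 0, 0], [0, 0, -0.025, 0, 0, 0]]

```text
t: 6.6
eef_pos: [0.4718, 0.0178, 0.0854]
tcp_rot: [2.219, 2.223, 0.0]
ft_force: [-0.2, 0.3, -2.2]
finger_gap: 0.0105
gripper_force: 78.2
```

Call:
arm_command:
  moves:
    - [[0, 0, -0.01, 0, 0, 0], [0, 0, -0.02, 0, 0, 0], [0, 0, -0.02, 0, 0, 0]]

```text
t: 6.85
eef_pos: [0.4718, 0.0178, 0.0852]
tcp_rot: [2.219, 2.223, 0.001]
ft_force: [-4.7, 0.7, 19.2]
finger_gap: 0.0106
gripper_force: 81.6
```

Call:
arm_command:
  moves:
    - [[0, 0, -0.01, 0, 0, 0], [0, 0, -0.01, 0, 0, 0]]

```text
t: 7.02
eef_pos: [0.4719, 0.0178, 0.0852]
tcp_rot: [2.218, 2.223, 0.002]
ft_force: [-7.6, 0.4, 33.4]
finger_gap: 0.0107
gripper_force: 83.6
```

Contact with the pad. I'll ease back, open, then rise.

Call:
arm_command:
  moves:
    - [[0, 0, 0.022, 0, 0, 0], [0, 0, 0.022, 0, 0, 0]]

```text
t: 7.18
eef_pos: [0.472, 0.0178, 0.0855]
tcp_rot: [2.219, 2.223, 0.001]
ft_force: [0.6, 0.6, -2.0]
finger_gap: 0.0108
gripper_force: 78.3
```

Call:
arm_command:
  moves:
    - [[0, 0, 0, 0, 0, 0], [0, 0, 0, 0, 0, 0], [0, 0, 0, 0, 0, 0], [0, 0, 0, 0, 0, 0], [0, 0, 0, 0, 0, 0]]
  jaw: 1

```text
t: 7.6
eef_pos: [0.4718, 0.0178, 0.0847]
tcp_rot: [-2.219, -2.223, 0.0]
ft_force: [0.3, 0.3, 0.3]
finger_gap: 0.0706
gripper_force: 0.0
```

Call:
arm_command:
  moves:
    - [[0, 0, 0, 0, 0, 0], [0, 0, 0, 0, 0, 0], [0, 0, 0.2, 0, 0, 0], [0, 0, 0.5, 0, 0, 0], [0, 0, 0.8, 0, 0, 0]]

```text
t: 8.02
eef_pos: [0.4714, 0.0178, 0.1492]
tcp_rot: [-2.218, -2.223, 0.002]
ft_force: [0.1, 0.8, -0.2]
finger_gap: 0.0855
gripper_force: 0.0
```

Call:
arm_command:
  moves:
    - [[0, 0.3, 0.1, 0, 0, 0], [0, 0.6, 0.1, 0, 0, 0], [0, 1, 0.1, 0, 0, 0], [0, 1, 0.1, 0, 0, 0]]

```text
t: 8.35
eef_pos: [0.4717, 0.1011, 0.1573]
tcp_rot: [2.217, 2.226, 0.002]
ft_force: [0.5, 0.2, 0.2]
finger_gap: 0.0856
gripper_force: 0.0
```

```bash
python3 m.py 4 .053 .058
```

```text
top top [471.4 -10.4] [ 78.3 109.1] 89.4 z 0.0528 slope [ 0.    -0.001]
scene top [474.7   4.6] [108.9 112. ] 89.5 z 0.0531 slope [ 0.001 -0.003]
scene grip [474.5 100.7] [84.7 19.3] 87.6 z 0.0481
[0.47163361 0.09854833 0.15686564] [0.5822818  0.13940183 0.58181121] 0.0855900887999203 0.0
```

Call:
arm_command:
  moves:
    - [[0, 0.21, 0, 0, 0, 0], [0, 0.21, -0.25, 0, 0, 0], [0, 0.21, -0.5, 0, 0, 0], [0, 0.21, -0.75, 0, 0, 0], [0, 0.21, -0.9, 0, 0, 0]]
  newtons: 120

```text
t: 8.87
eef_pos: [0.4714, 0.1136, 0.0832]
tcp_rot: [-2.22, -2.222, 0.002]
ft_force: [-0.9, -0.8, -0.1]
finger_gap: 0.0853
gripper_force: 0.0
```

Call:
arm_command:
  moves:
    - [[0, 0, -0.2, 0, 0, 0], [0, 0, -0.4, 0, 0, 0], [0, 0, -0.56, 0, 0, 0], [0, 0, -0.56, 0, 0, 0]]

```text
t: 9.2
eef_pos: [0.4711, 0.1135, 0.0381]
tcp_rot: [-2.219, -2.221, 0.004]
ft_force: [-0.5, 0.9, 0.8]
finger_gap: 0.0852
gripper_force: 0.0
```

Call:
arm_command:
  moves:
    - [[0, 0, 0, 0, 0, 0], [0, 0, 0, 0, 0, 0], [0, 0, 0, 0, 0, 0], [0, 0, 0, 0, 0, 0], [0, 0, 0, 0, 0, 0]]
  jaw: -1

```text
t: 9.62
eef_pos: [0.4721, 0.1146, 0.0407]
tcp_rot: [2.219, 2.223, 0.001]
ft_force: [-0.5, -0.2, -0.1]
finger_gap: 0.0253
gripper_force: 0.0
```

Call:
arm_command:
  moves:
    - [[0, 0, 0, 0, 0, 0], [0, 0, 0, 0, 0, 0], [0, 0, 0, 0, 0, 0], [0, 0, 0, 0, 0, 0], [0, 0, 0, 0, 0, 0]]

```text
t: 10.03
eef_pos: [0.472, 0.1147, 0.0406]
tcp_rot: [2.219, 2.223, 0.001]
ft_force: [-1.4, 1.0, 6.6]
finger_gap: 0.0126
gripper_force: 116.9
```

Call:
arm_command:
  moves:
    - [[0, 0, 0.05, 0, 0, 0], [0, 0, 0.12, 0, 0, 0], [0, 0, 0.2, 0, 0, 0], [0, 0, 0.3, 0, 0, 0], [0, 0, 0.4, 0, 0, 0]]

```text
t: 10.45
eef_pos: [0.4718, 0.1146, 0.073]
tcp_rot: [2.219, 2.224, 0.0]
ft_force: [-0.5, -0.3, -3.0]
finger_gap: 0.0128
gripper_force: 116.9
```

Call:
arm_command:
  moves:
    - [[0, 0, 0.1, 0, 0, 0], [0, 0, 0.2, 0, 0, 0], [0, 0, 0.2, 0, 0, 0], [0, 0, 0.2, 0, 0, 0]]

```text
t: 10.78
eef_pos: [0.472, 0.1146, 0.0887]
tcp_rot: [2.219, 2.223, 0.002]
ft_force: [-0.5, 0.2, -2.7]
finger_gap: 0.0126
gripper_force: 116.9
```

```bash
python3 m.py 5 .1 .058
```

```text
top top [471.6  -0.5] [110.4  99.2] 0.6 z 0.1004 slope [0.002 0.008]
scene top [473.6   4.1] [113.2 110.7] 0.8 z 0.1002 slope [-0.     0.001]
scene grip [473.  100.8] [16.2 84.5] 0.3 z 0.095
[0.47172991 0.11455524 0.08798724] [ 0.20393941  0.90431554 -2.10185254] 0.012275942339989238 116.91144347190857
```

```bash
python3 - <<'E'
from h import *
for n in('scene','top'):
    f=load(n,'5');W=cloud(f);im=f['img'].astype(int)
    d=W-[.472,.1146,.088]
    for lo in np.arange(.05,.27,.02):
        m=(d[...,2]>lo)&(d[...,2]<lo+.02)&(np.hypot(d[...,0],d[...,1])<.16)&~((im[...,2]>im[...,0]*1.8))&((lo>.05))
        if m.sum()>5: print(n,round(lo,2),m.sum(),np.round(np.nanpercentile(d[m],[1,99],axis=0)[:,:2]*1e3))
# controller/shelf
    d0=load(n,'0');W=cloud(d0);m=(abs(W[...,0]-.511)<.09)&(W[...,1]<-.29)&(W[...,1]>-.46)
    for lo in(.13,.15,.17,.19,.2):
        k=m&(W[...,2]>lo)&(W[...,2]<lo+.02)
        if k.sum()>5: print(n,'ctl',lo,k.sum(),np.round(np.percentile(W[k],[1,99],axis=0)[:,:2]*1e3))
E
```

```text
scene 0.07 110 [[  9. -18.]
 [ 61.  20.]]
scene 0.09 86 [[ 13. -29.]
 [ 41.  37.]]
scene 0.11 178 [[  4. -35.]
 [ 40.  38.]]
scene 0.13 233 [[  3. -33.]
 [ 39.  38.]]
scene 0.15 121 [[  2. -37.]
 [ 44.  41.]]
scene 0.17 285 [[ 10. -34.]
 [ 43.  40.]]
scene 0.19 140 [[ 12. -54.]
 [ 50.  67.]]
scene 0.21 331 [[ 22. -59.]
 [ 54.  69.]]
scene 0.23 493 [[ 16. -58.]
 [ 54.  69.]]
scene 0.25 745 [[-43. -57.]
 [ 47.  67.]]
scene 0.27 414 [[-76. -57.]
 [ 34.  63.]]
scene ctl 0.13 645 [[ 426. -449.]
 [ 601. -319.]]
scene ctl 0.15 331 [[ 443. -449.]
 [ 594. -335.]]
scene ctl 0.17 448 [[ 438. -446.]
 [ 593. -333.]]
scene ctl 0.19 1457 [[ 436. -448.]
 [ 592. -341.]]
scene ctl 0.2 628 [[ 438. -447.]
 [ 588. -343.]]
top 0.23 38 [[-32. -65.]
 [ 49.  52.]]
top 0.25 417 [[-21. -66.]
 [ 45.  63.]]
top 0.27 358 [[ -1. -61.]
 [ 34.  62.]]
top ctl 0.13 837 [[ 421. -446.]
 [ 598. -320.]]
top ctl 0.15 175 [[ 430. -442.]
 [ 588. -332.]]
top ctl 0.17 294 [[ 430. -436.]
 [ 586. -333.]]
top ctl 0.19 2832 [[ 431. -449.]
 [ 588. -341.]]
top ctl 0.2 2201 [[ 433. -448.]
 [ 587. -343.]]
```

Call:
arm_command:
  moves:
    - [[0.02, -0.12, 0, 0, 0, 0], [0.06, -0.35, 0, 0, 0, 0], [0.11, -0.62, 0, 0, 0, 0], [0.162, -0.9, 0, 0, 0, 0]]

```text
t: 11.22
eef_pos: [0.4847, 0.0415, 0.0877]
tcp_rot: [-2.218, -2.224, 0.001]
ft_force: [0.8, 0.8, -2.3]
finger_gap: 0.0122
gripper_force: 116.9
```

Call:
arm_command:
  moves:
    - [[0.04, -0.22, 0, 0, 0, 0], [0.08, -0.45, 0, 0, 0, 0], [0.12, -0.68, 0, 0, 0, 0], [0.162, -0.9, 0, 0, 0, 0]]

```text
t: 11.55
eef_pos: [0.4976, -0.0311, 0.0876]
tcp_rot: [-2.219, -2.223, 0.001]
ft_force: [0.7, 0.5, -2.1]
finger_gap: 0.0122
gripper_force: 116.9
```

Call:
arm_command:
  moves:
    - [[0.04, -0.22, 0, 0, 0, 0], [0.08, -0.45, 0, 0, 0, 0], [0.12, -0.68, 0, 0, 0, 0], [0.162, -0.85, 0, 0, 0, 0], [0.162, -0.9, 0, 0, 0, 0]]

```text
t: 11.97
eef_pos: [0.5111, -0.1036, 0.0877]
tcp_rot: [2.221, 2.221, 0.0]
ft_force: [-0.4, 0.1, -1.3]
finger_gap: 0.012
gripper_force: 116.9
```

Call:
arm_command:
  moves:
    - [[0, 0, -0.1, 0, 0, 0], [0, 0, -0.2, 0, 0, 0], [0, 0, -0.25, 0, 0, 0], [0, 0, -0.25, 0, 0, 0], [0, 0, -0.25, 0, 0, 0]]

```text
t: 12.38
eef_pos: [0.5105, -0.1007, 0.0676]
tcp_rot: [-2.218, -2.224, 0.001]
ft_force: [0.3, 0.2, -2.3]
finger_gap: 0.0122
gripper_force: 117.0
```

```bash
python3 m.py 6 .082 -.16
```

```text
top top [ 535.  -256.1] [18.3 59.6] 89.5 z 0.0788 slope [-0.01   0.052]
scene top [ 513.7 -209.6] [113.8 110.6] 1.6 z 0.08 slope [0.001 0.003]
scene grip [ 511.3 -114.7] [86.7 18.3] 88.6 z 0.0748
[ 0.5107665  -0.1009741   0.06811379] [-0.02980116  0.19277236 -2.04225511] 0.012240377789288964 116.95646166801453
```

Call:
arm_command:
  moves:
    - [[0, -0.15, 0, 0, 0, 0], [0, -0.38, 0, 0, 0, 0], [0, -0.6, 0, 0, 0, 0], [-0.01, -0.8, 0, 0, 0, 0], [-0.01, -0.98, 0, 0, 0, 0]]

```text
t: 12.9
eef_pos: [0.5099, -0.1813, 0.0684]
tcp_rot: [2.219, 2.223, 0.0]
ft_force: [0.3, 0.2, -2.9]
finger_gap: 0.0124
gripper_force: 117.0
```

Call:
arm_command:
  moves:
    - [[0, -0.2, 0, 0, 0, 0], [0, -0.4, 0, 0, 0, 0], [0, -0.6, 0, 0, 0, 0], [0, -0.8, 0, 0, 0, 0], [0, -0.97, 0, 0, 0, 0]]

```text
t: 13.32
eef_pos: [0.5098, -0.2591, 0.0682]
tcp_rot: [2.219, 2.223, 0.0]
ft_force: [0.2, 0.5, -2.0]
finger_gap: 0.0123
gripper_force: 117.0
```

```bash
python3 m.py 7 .08 -.305;python3 -c "
from h import *
g=load('scene','7');cv2.imwrite('pics/s7.png',cv2.resize(g['img'][80:220,60:230],(680,560),interpolation=cv2.INTER_CUBIC))"
```

```text
scene top [ 511.8 -371.6] [113.  111.7] 0.8 z 0.0805 slope [-0.003  0.011]
scene grip [ 505.5 -244.6] [30.6 18.5] 18.8 z 0.075
[ 0.50996286 -0.25963371  0.06815308] [ 0.37755129  0.26560985 -1.87921278] 0.012530678910412613 116.97186827659607
```

View pics/s7.png

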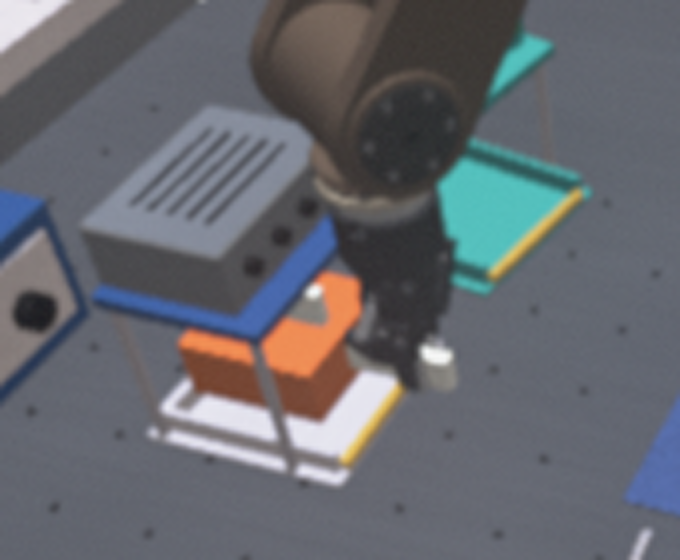

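The picture shows the cover under the blue shelf, between the rails and clear of the sill (crop (370,430)), with the grip sticking out at (435,370). Now I lower it.

Call:
arm_command:
  moves:
    - [[0, 0.01, -0.07, 0, 0, 0], [0, 0.02, -0.15, 0, 0, 0], [0, 0.02, -0.22, 0, 0, 0], [0, 0.02, -0.29, 0, 0, 0], [0, 0.02, -0.29, 0, 0, 0]]

```text
t: 13.83
eef_pos: [0.5095, -0.255, 0.0435]
tcp_rot: [-2.217, -2.223, 0.001]
ft_force: [-0.2, -0.4, -2.0]
finger_gap: 0.0126
gripper_force: 117.0
```

Call:
arm_command:
  moves:
    - [[0, 0, -0.012, 0, 0, 0], [0, 0, -0.025, 0, 0, 0], [0, 0, -0.025, 0, 0, 0]]

```text
t: 14.08
eef_pos: [0.51, -0.2557, 0.0428]
tcp_rot: [2.219, 2.224, 0.0]
ft_force: [0.3, 0.4, -2.3]
finger_gap: 0.0121
gripper_force: 117.0
```

Call:
arm_command:
  moves:
    - [[0, 0, -0.01, 0, 0, 0], [0, 0, -0.015, 0, 0, 0], [0, 0, -0.015, 0, 0, 0]]

```text
t: 14.33
eef_pos: [0.51, -0.2559, 0.0419]
tcp_rot: [2.219, 2.223, 0.0]
ft_force: [0.8, -0.7, -1.1]
finger_gap: 0.0124
gripper_force: 117.3
```

Call:
arm_command:
  moves:
    - [[0, 0, -0.006, 0, 0, 0], [0, 0, -0.006, 0, 0, 0]]

```text
t: 14.5
eef_pos: [0.51, -0.2558, 0.0417]
tcp_rot: [2.219, 2.223, 0.0]
ft_force: [-0.7, 1.7, 5.0]
finger_gap: 0.012
gripper_force: 118.0
```

Call:
arm_command:
  moves:
    - [[0, 0, 0, 0, 0, 0], [0, 0, 0, 0, 0, 0], [0, 0, 0, 0, 0, 0], [0, 0, 0, 0, 0, 0], [0, 0, 0, 0, 0, 0]]
  jaw: 1

```text
t: 14.92
eef_pos: [0.5099, -0.2559, 0.0412]
tcp_rot: [2.219, 2.224, 0.0]
ft_force: [-0.1, -0.1, -0.1]
finger_gap: 0.0724
gripper_force: 0.0
```

Call:
arm_command:
  moves:
    - [[0, 0, 0, 0, 0, 0], [0, 0, 0, 0, 0, 0], [0, 0, 0.25, 0, 0, 0], [0, 0, 0.6, 0, 0, 0], [0, 0, 0.95, 0, 0, 0]]

```text
t: 15.33
eef_pos: [0.5095, -0.2556, 0.1175]
tcp_rot: [-2.218, -2.222, 0.0]
ft_force: [0.2, -0.4, 0.9]
finger_gap: 0.0853
gripper_force: 0.0
```

Call:
arm_command:
  moves:
    - [[0, 0.3, 0.2, 0, 0, 0], [0, 0.6, 0.4, 0, 0, 0], [0, 0.95, 0.6, 0, 0, 0], [0, 0.95, 0.6, 0, 0, 0]]

```text
t: 15.67
eef_pos: [0.5102, -0.1767, 0.1679]
tcp_rot: [2.215, 2.224, 0.002]
ft_force: [0.6, 0.5, -0.3]
finger_gap: 0.0856
gripper_force: 0.0
```

Call:
arm_command:
  moves:
    - [[0, 0.3, 0, 0, 0, 0], [0, 0.6, 0, 0, 0, 0], [0, 0.95, 0, 0, 0, 0], [0, 0.95, 0, 0, 0, 0], [0, 0.95, 0, 0, 0, 0]]

```text
t: 16.08
eef_pos: [0.51, -0.103, 0.1652]
tcp_rot: [2.217, 2.226, -0.0]
ft_force: [-0.3, 1.0, 0.1]
finger_gap: 0.085
gripper_force: 0.0
```

```bash
python3 m.py 8 .054 -.305;python3 -c "
from h import *
g=load('scene','8');cv2.imwrite('pics/s8.png',cv2.resize(g['img'][80:220,60:230],(680,560),interpolation=cv2.INTER_CUBIC))"
```

```text
top top [ 509.6 -331.6] [109.7  43.4] 0.2 z 0.0533 slope [ 0.003 -0.034]
top grip [ 509.3 -296.5] [15.8 12.2] 86.5 z 0.0483
scene top [ 511.  -365.6] [111.5 112.5] 89.6 z 0.054 slope [-0.005  0.001]
scene grip [ 511.7 -265.5] [78.7 17.6] 88.5 z 0.0489
[ 0.51006343 -0.10428978  0.16513713] [-0.35124684 -0.62057428  0.18660228] 0.08560057212924425 0.0
```

View pics/s8.png

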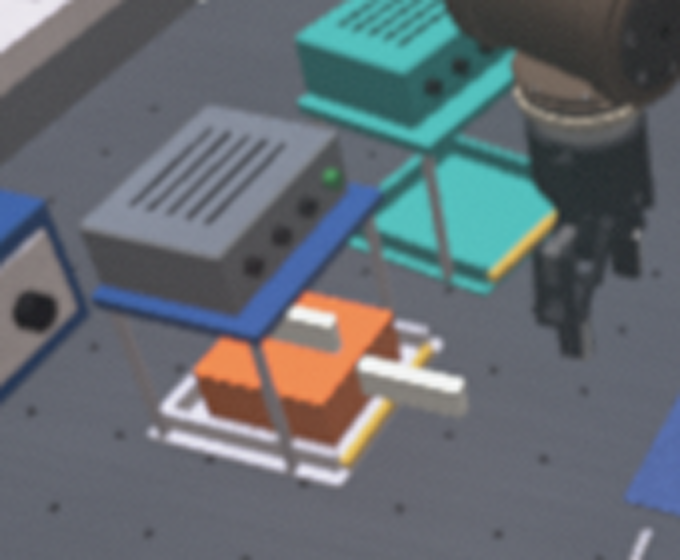

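The cover lies flat in the bay, top at 54 mm and centred within about 2 mm. The grip sticks out over the sill at crop (420,380), and the arm is clear.

```bash
python3 -c "
from workcell import arm
print(arm.sign_off())"
```

```text
the job is handed in; nothing more can be done
None
```

The cover was lifted off the detector, set down on the pad, then stowed flat in the riser bay with its side grip out over the sill, and I handed the job in at about 16 s (no verdict came back).

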